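Feel three sanding blocks and lay them in the finishing kit in order of use

ROBOT

A 6-joint arm with a two-finger parallel gripper is mounted at the origin on the work surface. World frame = base frame: x ahead of the robot, y to its left, z up, the work surface at z = 0. Lengths are in m, angles in degrees, forces in N, time in s.
With the tool pointing down it reaches from about 0.35 to 0.775 m from the base axis. Payload 5.5 kg.
Tool frame: the origin (TCP) lies midway between the tips of the shut fingers; the grasp point (between the pads) lies 19 mm behind it; z points along the fingers, y is the line along which they close (so a half turn about z gives the same grasp; the last joint's range is limited). The gripper opens to 85 mm and grips with 20 to 120 N. Pads are 22 mm wide; open, the fingers measure 114 mm over their backs; the gripper's body (76 mm by 85 mm) begins 54 mm behind the grasp point. The pads swing forward as they close: fully open they stand 13 mm farther back than shut.
Start: joints at [63.449, 17.945, 2.641, 74.691, 0, 82.002], TCP at [0.183, 0.545, 0.231] pointing down, gripper open.
Joint ranges: [-158.12, 158.12], [-49.38, 96.58], [-58.88, 72.47], [-126.05, 133.96], [-84.25, 85.87], [-180, 180]. Speed limits (degrees/s): [147.25, 147.25, 180, 180, 180, 180].

INTERFACE

Orientations are given as a 3x3 rotation matrix whose columns are the frame's x, y, z axes.
In Python, from rig import robot gives the robot as it stands.
- The arm moves only by the shell command python3 -m crank 'ROWS' [FORCE]. ROWS is JSON, a list of rows, each a list of 5 numbers: the shift along the world's x, y, z normalised to -1 to 1, where 1 is 12 cm, then the turn about the world's z normalised to -1 to 1, where 1 is pi rad, then the finger opening in mm, from 0 to 85.4. In form: [[dx, dy, dz, spin, grip], ...]. A call has 1 to 20 rows; each row is the pose to reach, as a shift and turn from the pose commanded when the call began, turning the shorter way round; what a row does not reach only later rows make up. A row lasts 1/8 s, in which the tool goes at most 62.5 mm and 10.7 degrees, less where a joint would pass 70% of its speed; a pose out of reach is approached as far as the arm can. A call with a number of a shift or a turn outside -1 to 1 is refused whole. A call with a gripper value outside its range is refused whole. The fingers move at their own pace and stop on an object; FORCE is the grip in N (left out, the last holds). Time passes only in rows, so rows that repeat a pose let the fingers close. It gives the time, the measured TCP pose, the force, the opening and the grip force at its end, in the units of the state.
- robot.get_obs(): the state, without advancing time (a new reading comes with each control period).
- robot.grab_frame(name): name is "scene" or "top" or "wrist"; returns the picture (420x560x3 uint8, blue, green, red); there is no depth.
- robot.calibration(name): a dict with "mtx" (3x3 intrinsics, pixels), "R" (3x3) and "t" (3): a world point X has camera coordinates R X + t; the wrist camera has in their place "T_tool_cam" (4x4, takes a point from camera to tool coordinates, whose origin is the TCP and whose axes are the flange's). Camera axes: x right, y down, z forward; pixel columns grow to the right and rows downward; lengths in m; the calibration is good to about 2 mm. A picture is of the moment at which its call begins: read the wrist's pose just before it. calibration takes no time and is no camera call.
- robot.hand_in(): hands the job in; it is judged then, once.
The state is a dict: "clock": time; "joints": joint angles; "qvel": joint speeds; "joint_torque": joint torques, N m; "tool_pos": TCP position; "orientation": TCP orientation; "contact_force": force on the tool from outside, world axes, zero at the start; "moment": the same for the moment, N m; "grip_width": finger opening in m; "gripper_force": force on a finger pad.
Only numpy, scipy, OpenCV 4.12 (cv2) and the standard library are available. Lean on these libraries where they do the work, as an engineer would, in place of code of your own. Each camera call takes 0.05 s, during which the arm holds its last target. There are 200 camera calls.

TASK

The three sanding blocks with black grips look alike, but one has firm, one medium and one soft foam: squeeze each of them down by about 8 mm, one after another and letting it spring back, to feel which is which. Then lay them foam side down in the kit tray in their order of use, starting beside the deburring tool: the firm block next to it, then the medium, and the soft one last, each flat in its own compartment. Leave everything else where it is.

Things in the scene. Friction and masses are not known exactly. Their poses are not given: they have to be found in the camera images.
- block_p: One of three outwardly identical hand sanding blocks, only the foam's stiffness differs (the letter tells nothing). Origin: centre of the underside, on the bench at z = 0; z up. Sole and pale foam 0-30 mm high, grey plate 122 (x) x 64 mm at 30-44 mm, black grip at 44-74 mm: 88 mm long (x), 28 mm wide (y), straight sides and flat top, to hold or press. 0.16 kg. Plate and grip sink straight into the foam.
- block_r: One of three outwardly identical hand sanding blocks, only the foam's stiffness differs (the letter tells nothing). Origin: centre of the underside, on the bench at z = 0; z up. Sole and pale foam 0-30 mm high, grey plate 122 (x) x 64 mm at 30-44 mm, black grip at 44-74 mm: 88 mm long (x), 28 mm wide (y), straight sides and flat top, to hold or press. 0.16 kg. Plate and grip sink straight into the foam.
- block_t: One of three outwardly identical hand sanding blocks, only the foam's stiffness differs (the letter tells nothing). Origin: centre of the underside, on the bench at z = 0; z up. Sole and pale foam 0-30 mm high, grey plate 122 (x) x 64 mm at 30-44 mm, black grip at 44-74 mm: 88 mm long (x), 28 mm wide (y), straight sides and flat top, to hold or press. 0.16 kg. Plate and grip sink straight into the foam.
- block_p_foam (a joint): How far the grip of block_p is squeezed towards its sole, m: 0 unsqueezed, at most 0.013. Resistance grows evenly with depth: at 8 mm the soft foam pushes back with about 4 N, the medium with about 8 N, the firm with about 17 N. It springs back when let go.
- block_r_foam (a joint): How far the grip of block_r is squeezed towards its sole, m: 0 unsqueezed, at most 0.013. Resistance grows evenly with depth: at 8 mm the soft foam pushes back with about 4 N, the medium with about 8 N, the firm with about 17 N. It springs back when let go.
- block_t_foam (a joint): How far the grip of block_t is squeezed towards its sole, m: 0 unsqueezed, at most 0.013. Resistance grows evenly with depth: at 8 mm the soft foam pushes back with about 4 N, the medium with about 8 N, the firm with about 17 N. It springs back when let go.
- tray: Open kit tray of bright sheet metal, 152 (x) x 304 mm (y), fixed. Origin: centre of its underside, z up. Floor 4 mm thick, walls 30 mm and dividers 22 mm high. Four compartments in a row along y: at the +y end a narrow one (144 x 44 mm) holding the deburring tool, then three equal ones, 144 (x) x 80 mm (y), empty at the start.
- tray_slot1 (a point): Centre of the floor of a block compartment, beside the deburring tool's; axes as the tray's, the block's long side goes along x (either way round).
- tray_slot2 (a point): Centre of the floor of a block compartment, the middle one of the three; axes as the tray's, the block's long side goes along x (either way round).
- tray_slot3 (a point): Centre of the floor of a block compartment, the last one, at the tray's -y end, farthest from the deburring tool; axes as the tray's, the block's long side goes along x (either way round).
- deburrer: Deburring hand tool, 128 mm long, black handle 18 mm thick, lying along x in the tray's narrow compartment; origin under its middle. Not part of the job.
- flap_disc: Brown flap disc, 115 mm across, 15 mm thick, lying flat; origin at its centre underneath. Not part of the job.
- tape_roll: Roll of beige tape, 90 mm across, 30 mm high, lying flat; origin at its centre underneath. Not part of the job.
- try_square: Steel try square, stock 110 mm along y and blade 150 mm along +x, 16 mm thick, lying flat; origin under the middle of the stock. Not part of the job.
- tube_offcut: Piece of stainless tube, 43 mm across, 85 mm tall, standing; origin at its centre underneath. Not part of the job.
- water_bottle: Clear water bottle, 72 mm across, 220 mm tall, standing; origin at its centre underneath. Not part of the job.
- paste_jar: White jar, 68 mm across, 65 mm tall, standing; origin at its centre underneath. Not part of the job.
- screw_clamp: Screw clamp lying flat, dark bar 300 mm along x, two arms 115 mm towards -y, red grip; about 35 mm high; origin under the middle of the bar. Not part of the job.
Things that resemble listed ones, but are neither listed nor needed, are in the scene too. What is shaped like the block_r but purple or yellow is not meant.

How it is judged:
By the outcome, as a careful person would: the job done as asked, in the order asked, and still so for the second after the job is handed in, with the robot touching nothing.
It also fails if it takes over 70 s, if anything falls off the work surface, if the arm or the gripper's body presses on something with over 40 N, if the wrist force passes 120 N, or if a joint passes its speed limit or range.

## Working session

There is one attempt and no reset: what is moved stays moved. The work goes in short steps, Python scripts to look and compute and a shell command to move; the robot and the scene stay as the last step left them, time stands still between calls to the robot, and variables do not carry over. Pictures are saved under pics/ and viewed, at most 10 in all, crops included, and the job is handed in when it is done.

```bash
mkdir -p pics; ls; python3 - <<'E'
from rig import robot
import cv2
for n in("top","scene"):
    cv2.imwrite(f"pics/{n}0.png",robot.grab_frame(n))
    c=robot.calibration(n);print(n,c["mtx"],c["R"],c["t"])
print(robot.calibration("wrist"))
print(robot.get_obs())
E
```

```text
pics
top [[521.55601193   0.         284.96834374]
 [  0.         521.55601193 205.86098181]
 [  0.           0.           1.        ]] [[ 0.02185314 -0.99975102  0.00451043]
 [-0.98749153 -0.02228937 -0.15608861]
 [ 0.15615028 -0.00104298 -0.98773276]] [-0.00758663  0.497116    1.39128545]
scene [[417.24412494   0.         277.16406875]
 [  0.         417.24412494 207.52046838]
 [  0.           0.           1.        ]] [[ 0.88348606  0.46804982  0.01953847]
 [ 0.35483689 -0.64139081 -0.68022688]
 [-0.30584828  0.60790394 -0.73274118]] [-0.44078486 -0.14252036  1.2905757 ]
{'mtx': array([[296.96653537,   0.        , 275.37688051],
       [  0.        , 296.96653537, 214.81865037],
       [  0.        ,   0.        ,   1.        ]]), 'T_tool_cam': array([[-9.11363300e-04, -9.64152155e-01, -2.65348435e-01,
         6.69487533e-02],
       [ 9.99998794e-01, -1.21247979e-03,  9.70997999e-04,
         5.69739360e-04],
       [-1.25791943e-03, -2.65347230e-01,  9.64152096e-01,
        -1.42393047e-01],
       [ 0.00000000e+00,  0.00000000e+00,  0.00000000e+00,
         1.00000000e+00]])}
{'clock': 0.1, 'joints': array([6.34514153e+01, 1.79886675e+01, 2.58524336e+00, 7.46921231e+01,
       2.96529748e-04, 8.20034565e+01]), 'qvel': array([ 0.02382418, -0.1147421 ,  0.11699451,  0.01465369,  0.01318825,
        0.09596529]), 'joint_torque': array([ 2.08410238e-03, -4.81722593e+01,  2.99246621e+01,  1.26822718e-02,
       -1.66314790e-04,  7.70626741e-06]), 'tool_pos': array([0.18273084, 0.54471621, 0.2304891 ]), 'orientation': array([[-9.48034969e-01,  3.18165264e-01, -7.49980302e-04],
       [ 3.18166059e-01,  9.48033829e-01, -1.48945968e-03],
       [ 2.37112366e-04, -1.65067814e-03, -9.99998610e-01]]), 'contact_force': array([ 0.73379706, -0.59176977,  0.10696397]), 'moment': array([-0.01378203, -0.00262136,  0.0033511 ]), 'gripper_force': 0.0, 'grip_width': 0.08557559508505973}
```

View pics/top0.png

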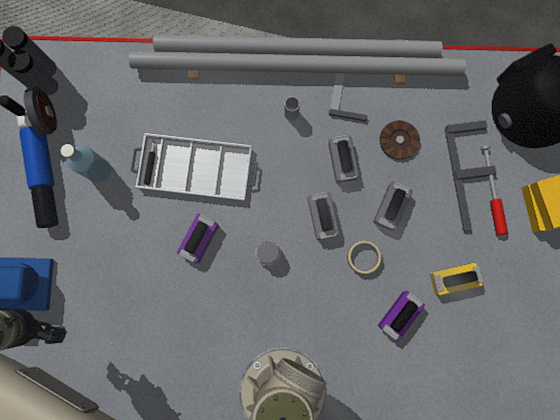

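View pics/scene0.png

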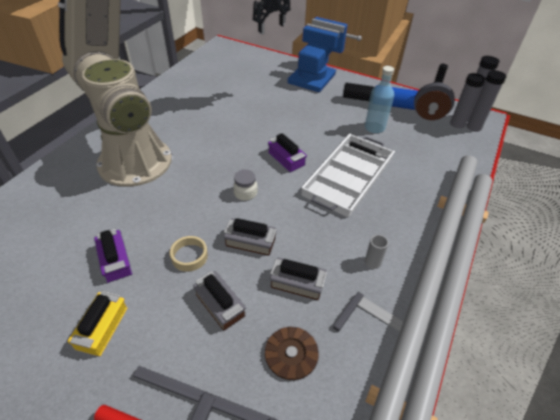

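The top view shows the three grey-plated blocks near (344,158), (323,215) and (393,206). The tray is at (195,167), with the deburring tool at its left (+y) end. I'll enlarge both areas to get closer positions.

```bash
python3 - <<'E'
import cv2,numpy as np
im=cv2.imread("pics/top0.png")
a=cv2.resize(im[128:248,300:420],(600,600),interpolation=cv2.INTER_CUBIC)
b=cv2.resize(im[123:213,125:275],(800,480),interpolation=cv2.INTER_CUBIC)
cv2.imwrite("pics/a.png",a);cv2.imwrite("pics/b.png",b)
E
```

```text
(no output)
```

View pics/a.png

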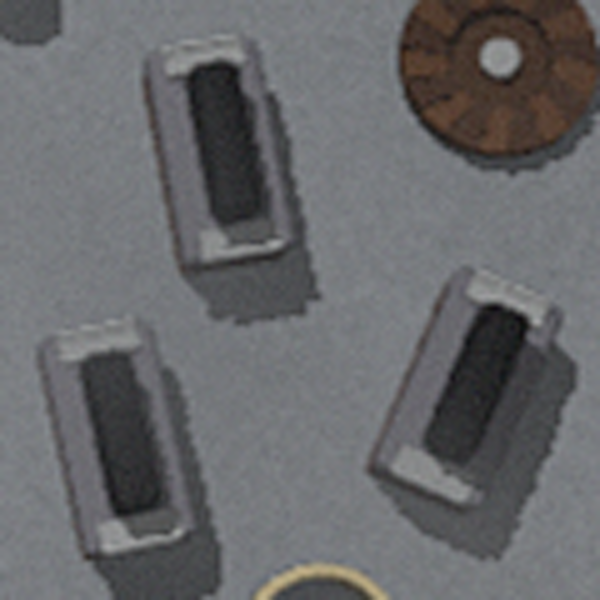

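View pics/b.png

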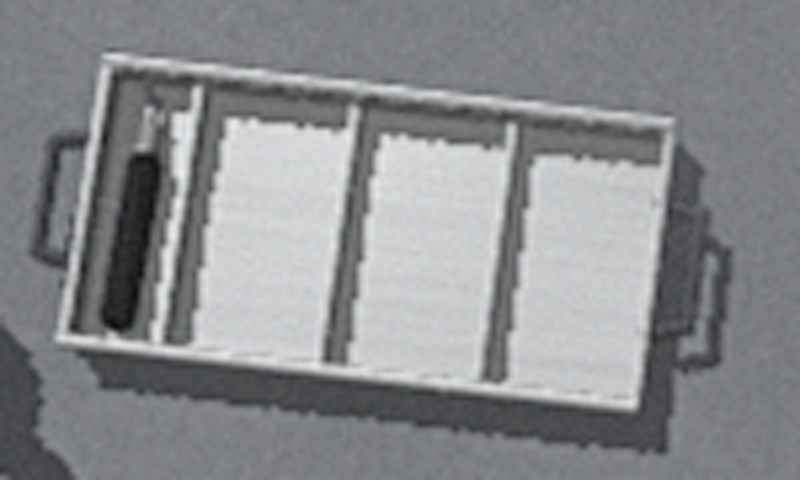

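Crop a shows the corners of the block plates and grips. Crop b shows the tray rim corners at about (105,57), (675,122), (637,408) and (60,342). Next I convert these to world positions.

```bash
cat > h.py <<'E'
import numpy as np,cv2
from rig import robot
def ray(n,px,z,T=None):
    c=robot.calibration(n);px=np.array(px,float).reshape(-1,2)
    d=np.c_[px,np.ones(len(px))]@np.linalg.inv(c["mtx"]).T
    if T is None: d=d@c["R"];o=-c["R"].T@c["t"]
    else: d=d@T[:3,:3].T;o=T[:3,3]
    return o+d*((z-o[2])/d[:,2:3])
def rect(n,px,z,T=None):
    p=ray(n,px,z,T)[:,:2]   # TL TR BR BL, long = TL->BL or by size
    a=(p[2]+p[3]-p[0]-p[1])/2; b=(p[1]+p[2]-p[0]-p[3])/2
    L=a if np.linalg.norm(a)>np.linalg.norm(b) else b
    return p.mean(0).round(4),round(np.linalg.norm(a),4),round(np.linalg.norm(b),4),round(np.degrees(np.arctan2(L[1],L[0]))%180,1)
E
python3 - <<'E'
from h import *
f=lambda q,s,o:(np.array(q)+.5)/s-.5+o
for k,pl,gr in [("A",[(150,50),(250,38),(296,240),(188,265)],[(190,72),(240,65),(268,212),(212,222)]),
 ("B",[(40,340),(150,322),(190,540),(90,555)],[(82,355),(135,352),(160,508),(112,515)]),
 ("C",[(460,268),(560,315),(480,505),(372,468)],[(482,305),(530,318),(472,460),(425,445)])]:
    print(k,rect("top",f(pl,5,[300,128]),.044),rect("top",f(gr,5,[300,128]),.074))
print(rect("top",f([(105,57),(675,122),(637,408),(60,342)],16/3,[125,123]),.03))
R=robot.get_obs()["orientation"];print(np.degrees(np.arctan2(R[1,1],R[0,1])))
E
```

```text
A (array([ 0.637 , -0.1567]), np.float64(0.1208), np.float64(0.0589), np.float64(11.4)) (array([ 0.6322, -0.1568]), np.float64(0.0838), np.float64(0.0293), np.float64(9.6))
B (array([ 0.4727, -0.101 ]), np.float64(0.1214), np.float64(0.0581), np.float64(12.3)) (array([ 0.4719, -0.1012]), np.float64(0.0863), np.float64(0.0271), np.float64(10.4))
C (array([ 0.5047, -0.2926]), np.float64(0.1189), np.float64(0.0608), np.float64(156.6)) (array([ 0.5035, -0.2913]), np.float64(0.0835), np.float64(0.0263), np.float64(157.7))
(array([0.6057, 0.2604]), np.float64(0.1542), np.float64(0.3029), np.float64(84.7))
71.447969750266
```

```bash
for i in 1 2 3 4 5; do python3 -m crank '[[0.42,-0.9,0,0.03,0],[0.42,-0.9,0,0.03,0],[0.42,-0.9,0,0.03,0]]' 60 >/dev/null; done; python3 -m crank '[[0.4,-0.9,0,0.02,0],[0.4,-0.9,0,0.02,0],[0.4,-0.9,0,0.02,0]]'
python3 - <<'E'
from h import *
o=robot.get_obs();im=robot.grab_frame("wrist");cv2.imwrite("pics/w1.png",cv2.resize(im,(800,600),interpolation=cv2.INTER_CUBIC));np.savez("w1.npz",p=o["tool_pos"],R=o["orientation"])
E
```

```text
clock: 2.35
tool_pos: [0.4846, -0.1029, 0.2307]
orientation: [[-0.978, -0.208, -0.0], [-0.208, 0.978, 0.001], [-0.0, 0.001, -1.0]]
contact_force: [-0.7, 0.4, 0.5]
grip_width: 0.0001
gripper_force: 0.0
```

View pics/w1.png

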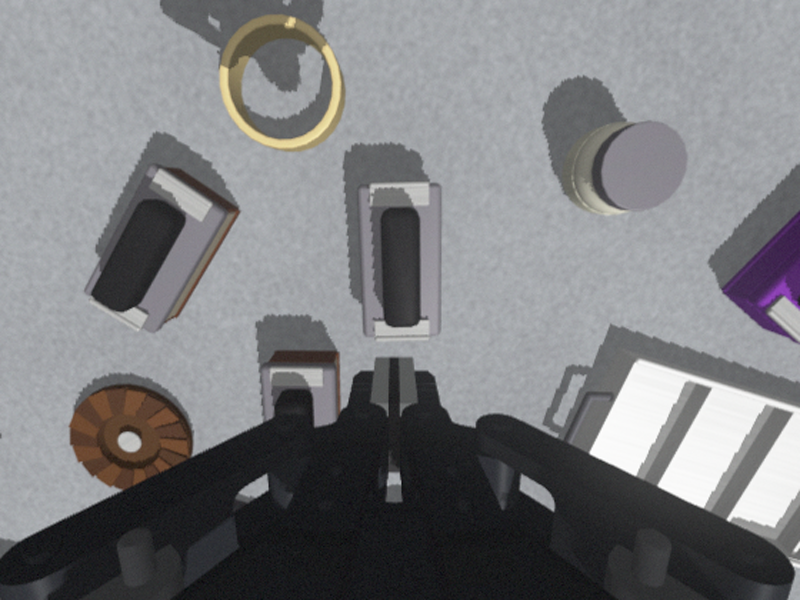

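The wrist view shows B's grip at about (400,267), C's grip at about (139,254), and A partly hidden behind the fingers.

```bash
python3 - <<'E'
from h import *
d=np.load("w1.npz");T=np.eye(4);T[:3,:3]=d["R"];T[:3,3]=d["p"];T=T@robot.calibration("wrist")["T_tool_cam"]
f=lambda q:(np.array(q)+.5)*.7-.5
print("B",rect("wrist",f([(382,209),(418,209),(420,325),(384,325)]),.074,T),rect("wrist",f([(360,184),(440,184),(440,336),(362,336)]),.044,T))
print("C",rect("wrist",f([(148,200),(187,213),(130,312),(92,296)]),.074,T))
print("bottle",ray("top",[(68,150)],.22),ray("top",[(95,170)],0))
R=d["R"];print(np.degrees(np.arctan2(R[1,1],R[0,1])))
E
```

```text
B (array([ 0.4714, -0.0995]), np.float64(0.0837), np.float64(0.0257), np.float64(13.2)) (array([ 0.4725, -0.0991]), np.float64(0.1197), np.float64(0.0618), np.float64(12.6))
C (array([ 0.5011, -0.283 ]), np.float64(0.0859), np.float64(0.0275), np.float64(155.6))
bottle [[0.5939325  0.53324731 0.22      ]] [[0.59438739 0.54589028 0.        ]]
101.98299736409872
```

```bash
python3 -m crank '[[-0.1,0.02,-0.4,0,0],[-0.1,0.02,-0.9,0,0],[-0.1,0.02,-1,0,0],[-0.1,0.02,-1,0,0]]' | head -2; python3 -m crank '[[0,0,-0.2,0,0],[0,0,-0.3,0,0],[0,0,-0.33,0,0],[0,0,-0.33,0,0],[0,0,-0.33,0,0]]'; python3 -m crank '[[0,0,-0.02,0,0],[0,0,-0.04,0,0],[0,0,-0.04,0,0],[0,0,-0.04,0,0],[0,0,-0.04,0,0]]'
```

```text
clock: 2.9
tool_pos: [0.4709, -0.0987, 0.1118]
clock: 3.52
tool_pos: [0.4717, -0.1004, 0.0727]
orientation: [[-0.978, -0.209, 0.002], [-0.209, 0.978, 0.0], [-0.002, -0.0, -1.0]]
contact_force: [0.3, 1.1, 2.9]
grip_width: -0.0001
gripper_force: 1.5
clock: 4.15
tool_pos: [0.4717, -0.1004, 0.0684]
orientation: [[-0.978, -0.209, 0.002], [-0.209, 0.978, 0.0], [-0.002, -0.0, -1.0]]
contact_force: [-1.1, 3.4, 12.9]
grip_width: -0.0003
gripper_force: 6.1
```

```bash
python3 -m crank '[[0,0,-0.025,0,0],[0,0,-0.025,0,0],[0,0,-0.025,0,0],[0,0,-0.025,0,0]]'|sed -n '2p;4p'; python3 -m crank '[[0,0,0.3,0,0],[0,0,0.6,0,0],[0,0,0.6,0,0]]'|sed -n '2p;4p'
```

```text
tool_pos: [0.4717, -0.1004, 0.066]
contact_force: [-3.7, 4.8, 17.1]
tool_pos: [0.4731, -0.1016, 0.1388]
contact_force: [0.5, 0.2, 0.1]
```

```bash
python3 -m crank '[[0.12,-0.4,0,-0.05,0],[0.12,-0.78,0,-0.1,0],[0.12,-0.78,0,-0.1,0]]'|sed -n '2p'; python3 -m crank '[[0.13,-0.4,0,-0.05,0],[0.13,-0.78,-0.1,-0.097,0],[0.13,-0.78,-0.45,-0.097,0],[0.13,-0.78,-0.54,-0.097,0],[0.13,-0.78,-0.54,-0.097,0],[0.13,-0.78,-0.54,-0.097,0]]'|sed -n '2,4p'; python3 -m crank '[[0,0,-0.025,0,0],[0,0,-0.05,0,0],[0,0,-0.05,0,0],[0,0,-0.05,0,0],[0,0,-0.05,0,0]]'|sed -n '2p;4p'
```

```text
tool_pos: [0.4852, -0.1968, 0.1348]
tool_pos: [0.5014, -0.2869, 0.0724]
orientation: [[-0.918, 0.396, 0.001], [0.396, 0.918, -0.0], [-0.001, 0.0, -1.0]]
contact_force: [-1.3, 0.2, 1.1]
tool_pos: [0.5019, -0.2873, 0.0666]
contact_force: [-1.7, 2.6, 8.3]
```

```bash
python3 -m crank '[[0,0,-0.006,0,0],[0,0,-0.006,0,0],[0,0,-0.006,0,0]]'|sed -n '2p;4p'; python3 -m crank '[[0,0,0.3,0,0],[0,0,0.62,0,0],[0.25,0.25,0.62,0.05,0],[0.55,0.55,0.62,0.1,0],[0.55,0.55,0.62,0.1,0]]'|sed -n '2p'; python3 -m crank '[[0.3,0.3,0,0.05,0],[0.54,0.53,0,0.092,0],[0.54,0.53,-0.3,0.092,0],[0.54,0.53,-0.54,0.092,0],[0.54,0.53,-0.54,0.092,0],[0.54,0.53,-0.54,0.092,0]]'|sed -n '2,4p'; python3 -m crank '[[0,0,-0.025,0,0],[0,0,-0.05,0,0],[0,0,-0.05,0,0],[0,0,-0.05,0,0],[0,0,-0.05,0,0]]'|sed -n '2p;4p'
```

```text
tool_pos: [0.5019, -0.2873, 0.0659]
contact_force: [-1.2, 2.9, 8.9]
tool_pos: [0.5693, -0.2192, 0.139]
tool_pos: [0.632, -0.1587, 0.075]
orientation: [[-0.981, -0.192, 0.001], [-0.192, 0.981, -0.0], [-0.001, -0.0, -1.0]]
contact_force: [0.6, 0.7, 0.7]
tool_pos: [0.6322, -0.1583, 0.0684]
contact_force: [2.0, -1.4, 2.3]
```

```bash
python3 -m crank '[[0,0,-0.021,0,0],[0,0,-0.021,0,0],[0,0,-0.021,0,0]]'|sed -n '2p;4p'; python3 -m crank '[[0,0,0.3,0,0],[0,0,0.65,0,55],[-0.35,0.12,0.65,0,55],[-0.67,0.24,0.65,0,55],[-0.67,0.24,0.65,0,55]]'|sed -n '2p'; python3 -m crank '[[-0.4,0.14,0,0.008,55],[-0.67,0.24,0,0.008,55],[-0.67,0.24,0,0.008,55],[-0.67,0.24,0,0.008,55]]'
python3 - <<'E'
from h import *
o=robot.get_obs();im=robot.grab_frame("wrist");cv2.imwrite("pics/w2.png",cv2.resize(im,(800,600),interpolation=cv2.INTER_CUBIC));np.savez("w2.npz",p=o["tool_pos"],R=o["orientation"])
E
```

```text
tool_pos: [0.6322, -0.1582, 0.0657]
contact_force: [1.9, -2.0, 3.2]
tool_pos: [0.5466, -0.1268, 0.1421]
clock: 10.65
tool_pos: [0.4719, -0.1007, 0.1435]
orientation: [[-0.976, -0.218, 0.001], [-0.218, 0.976, 0.0], [-0.001, -0.0, -1.0]]
contact_force: [-1.3, 0.4, 0.6]
grip_width: 0.0553
gripper_force: 0.0
```

View pics/w2.png

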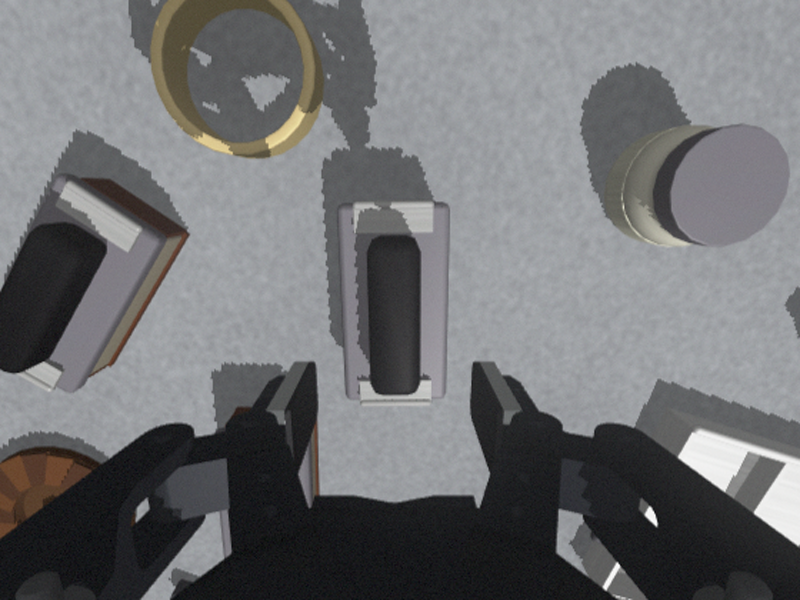

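B is centred between the open fingers. I'll descend, grip and lift.

```bash
python3 -m crank '[[0,0,-0.4,0,55],[0,0,-0.75,0,55],[0,0,-0.81,0,55],[0,0,-0.81,0,55],[0,0,-0.81,0,20],[0,0,-0.81,0,20],[0,0,-0.81,0,20],[0,0,-0.81,0,20],[0,0,-0.81,0,20]]' 60; python3 -m crank '[[0,0,0.3,0,20],[0,0,0.7,0,20],[0,0,1,0,20],[0.1,0.4,1,-0.02,20],[0.1,0.7,1,-0.05,20],[0.1,0.7,1,-0.05,20]]'
```

```text
clock: 11.82
tool_pos: [0.4719, -0.1009, 0.0469]
orientation: [[-0.976, -0.218, 0.002], [-0.218, 0.976, -0.001], [-0.002, -0.001, -1.0]]
contact_force: [2.2, -0.0, 3.3]
grip_width: 0.0269
gripper_force: 61.0
clock: 12.58
tool_pos: [0.4813, -0.0142, 0.1653]
orientation: [[-0.998, -0.066, -0.003], [-0.066, 0.998, 0.001], [0.003, 0.001, -1.0]]
contact_force: [-0.2, -0.4, -0.9]
grip_width: 0.027
gripper_force: 60.9
```

```bash
python3 -m crank '[[0.18,0.5,0,-0.03,20],[0.36,0.95,0,-0.05,20],[0.36,0.95,0,-0.05,20]]'|sed -n 2p;  python3 -m crank '[[0.18,0.5,0,0,20],[0.36,0.95,0,0,20],[0.36,0.95,0,0,20]]'|sed -n 2p; python3 -m crank '[[0.18,0.5,0,0,20],[0.35,0.88,0,0,20],[0.35,0.88,0,0,20],[0.35,0.88,0,0,20]]'
python3 - <<'E'
from h import *
o=robot.get_obs();im=robot.grab_frame("wrist");cv2.imwrite("pics/w3.png",cv2.resize(im,(800,600),interpolation=cv2.INTER_CUBIC));np.savez("w3.npz",p=o["tool_pos"],R=o["orientation"])
E
```

```text
tool_pos: [0.5264, 0.1001, 0.1653]
tool_pos: [0.5697, 0.2133, 0.1648]
clock: 13.82
tool_pos: [0.6108, 0.3151, 0.1653]
orientation: [[-0.995, 0.095, -0.003], [0.095, 0.995, -0.002], [0.002, -0.002, -1.0]]
contact_force: [0.2, -0.3, -1.9]
grip_width: 0.0275
gripper_force: 61.1
```

View pics/w3.png

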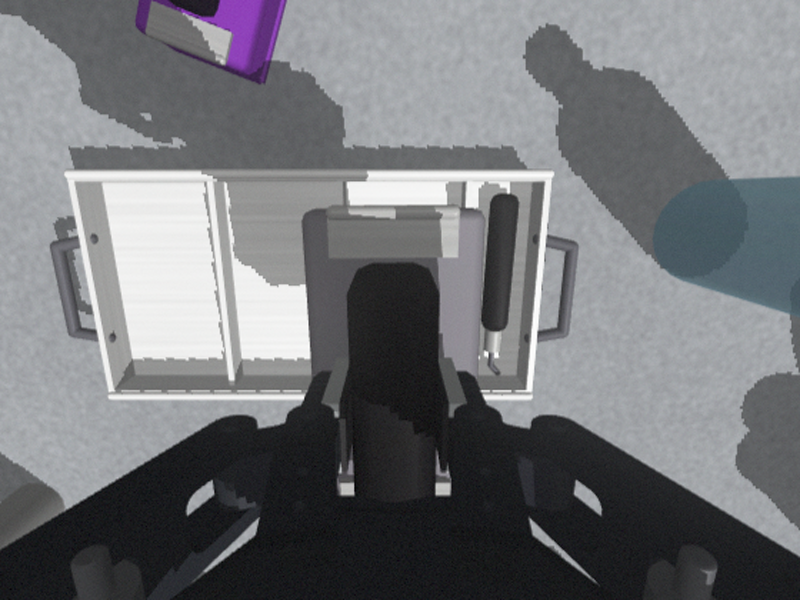

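The whole tray rim is visible, with corners at (66,172), (553,172), (533,398) and (109,398). I'll refine the tray position from these.

```bash
python3 - <<'E'
from h import *
d=np.load("w3.npz");T=np.eye(4);T[:3,:3]=d["R"];T[:3,3]=d["p"];T=T@robot.calibration("wrist")["T_tool_cam"]
f=lambda q:(np.array(q)+.5)*.7-.5
c,a,b,y=rect("wrist",f([(66,172),(553,172),(533,398),(109,398)]),.03,T);print(c,a,b,y)
u=np.array([np.cos(np.radians(y)),np.sin(np.radians(y))])
for s in(.06,-.024,-.108):print(c+s*u)
g=ray("wrist",f([(303,215),(486,215)]),.165-.046+.044,T);print("block plate far edge",g,g.mean(0))
R=d["R"];print(np.degrees(np.arctan2(R[1,1],R[0,1])))
E
```

```text
[0.6054 0.2634] 0.1554 0.305 84.5
[0.61115075 0.32312377]
[0.6030997  0.23951049]
[0.59504866 0.15589721]
block plate far edge [[0.54932953 0.2912127  0.163     ]
 [0.55518925 0.35205588 0.163     ]] [0.55225939 0.32163429 0.163     ]
84.54941692905469
```

```bash
python3 -m crank '[[0,0.06,-0.3,0,20],[0,0.06,-0.55,0,20],[0,0.06,-0.75,0,20],[0,0.06,-0.88,0,20],[0,0.06,-0.94,0,20],[0,0.06,-0.94,0,20],[0,0.06,-0.94,0,20]]'
```

```text
clock: 14.75
tool_pos: [0.6121, 0.3245, 0.0547]
orientation: [[-0.996, 0.094, 0.002], [0.094, 0.996, 0.001], [-0.002, 0.001, -1.0]]
contact_force: [-0.6, 0.8, -2.2]
grip_width: 0.0274
gripper_force: 61.0
```

```bash
python3 -m crank '[[0,-0.01,-0.02,0,20],[0,-0.01,-0.03,0,20],[0,-0.01,-0.03,0,20]]'|sed -n '2p;4p'; python3 -m crank '[[0,0,0,0,50],[0,0,0,0,50],[0,0,0,0,50],[0,0,0.3,0,50],[0,0,0.7,0,50],[0,0,0.8,0,50],[0,-0.4,0.8,0,50],[-0.1,-0.9,0.8,0,50],[-0.1,-0.9,0.8,0,50]]'
```

```text
tool_pos: [0.6121, 0.3236, 0.0509]
contact_force: [1.4, 1.3, 3.5]
clock: 16.25
tool_pos: [0.5977, 0.2113, 0.1448]
orientation: [[-0.995, 0.099, -0.003], [0.099, 0.995, -0.001], [0.003, -0.002, -1.0]]
contact_force: [0.4, 0.0, -0.0]
grip_width: 0.0501
gripper_force: 0.0
```

```bash
for i in 1 2 3 4; do python3 -m crank '[[-0.08,-0.45,0,-0.01,55],[-0.16,-0.85,0,-0.024,55],[-0.16,-0.85,0,-0.024,55]]'|sed -n 2p; done;  python3 -m crank '[[-0.14,-0.5,0,0,55],[-0.16,-0.77,0,0,55],[-0.16,-0.77,0,0,55],[-0.16,-0.77,0,0,55]]'
```

```text
tool_pos: [0.5796, 0.111, 0.1455]
tool_pos: [0.5611, 0.0098, 0.1456]
tool_pos: [0.5424, -0.0919, 0.1457]
tool_pos: [0.5235, -0.1938, 0.1457]
clock: 18.25
tool_pos: [0.5042, -0.2831, 0.1455]
orientation: [[-0.924, 0.384, -0.0], [0.384, 0.924, 0.001], [0.001, 0.001, -1.0]]
contact_force: [0.8, -0.2, 0.3]
grip_width: 0.0553
gripper_force: 0.0
```

```bash
python3 -m crank '[[-0.02,-0.03,-0.4,-0.005,55],[-0.02,-0.03,-0.75,-0.005,55],[-0.02,-0.03,-0.82,-0.005,55],[-0.02,-0.03,-0.82,-0.005,55],[-0.02,-0.03,-0.82,-0.005,20],[-0.02,-0.03,-0.82,-0.005,20],[-0.02,-0.03,-0.82,-0.005,20],[-0.02,-0.03,-0.82,-0.005,20],[-0.02,-0.03,-0.82,-0.005,20]]' 60; python3 -m crank '[[0,0,0.3,0,20],[0,0,0.7,0,20],[0,0,1,0,20],[0.1,0.4,1,0.02,20],[0.16,0.8,1,0.025,20],[0.16,0.8,1,0.025,20]]'
```

```text
clock: 19.38
tool_pos: [0.5015, -0.2894, 0.048]
orientation: [[-0.916, 0.4, 0.001], [0.4, 0.916, -0.001], [-0.002, -0.0, -1.0]]
contact_force: [1.8, -0.7, 2.0]
grip_width: 0.0273
gripper_force: 61.9
clock: 20.12
tool_pos: [0.519, -0.1894, 0.1667]
orientation: [[-0.946, 0.323, -0.003], [0.323, 0.946, 0.002], [0.004, 0.001, -1.0]]
contact_force: [0.6, 0.4, -1.3]
grip_width: 0.0268
gripper_force: 61.5
```

```bash
for i in 1 2 3 4; do python3 -m crank '[[0.09,0.45,0,0.01,20],[0.175,0.885,0,0.0185,20],[0.175,0.885,0,0.0185,20]]'|sed -n 2p; done;  python3 -m crank '[[0,0,0,0,20],[0,0,0,0,20]]'
python3 - <<'E'
from h import *
o=robot.get_obs();im=robot.grab_frame("wrist");cv2.imwrite("pics/w4.png",cv2.resize(im,(800,600),interpolation=cv2.INTER_CUBIC));np.savez("w4.npz",p=o["tool_pos"],R=o["orientation"])
E
```

```text
tool_pos: [0.5405, -0.0841, 0.1667]
tool_pos: [0.5621, 0.0211, 0.1668]
tool_pos: [0.5835, 0.1266, 0.1668]
tool_pos: [0.6048, 0.2324, 0.1665]
clock: 21.88
tool_pos: [0.6042, 0.2296, 0.1673]
orientation: [[-0.995, 0.103, -0.001], [0.103, 0.995, -0.001], [0.001, -0.001, -1.0]]
contact_force: [0.6, 0.4, -1.5]
grip_width: 0.0267
gripper_force: 61.5
```

View pics/w4.png

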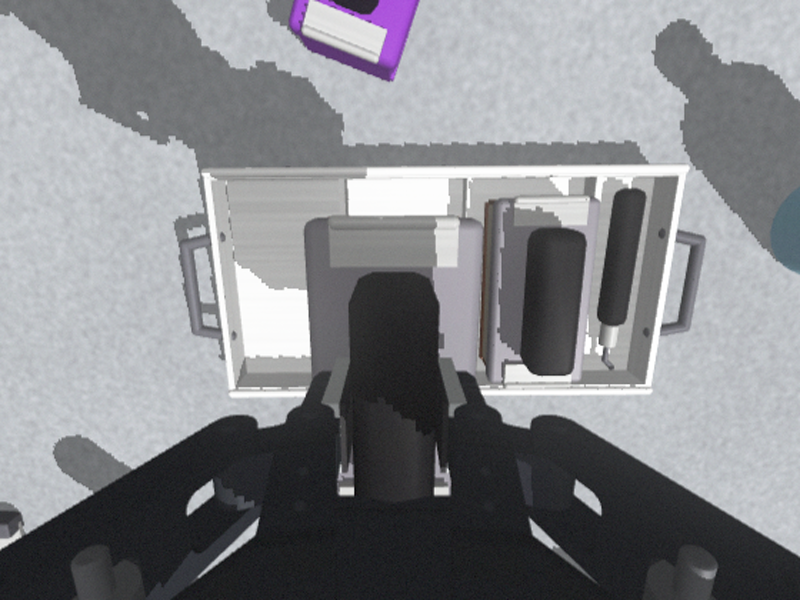

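```bash
python3 - <<'E'
from h import *
d=np.load("w4.npz");T=np.eye(4);T[:3,:3]=d["R"];T[:3,3]=d["p"];T=T@robot.calibration("wrist")["T_tool_cam"]
f=lambda q:(np.array(q)+.5)*.7-.5
c,a,b,y=rect("wrist",f([(205,172),(688,168),(652,391),(230,394)]),.03,T);print(c,a,b,y)
u=np.array([np.cos(np.radians(y)),np.sin(np.radians(y))])
for s in(.06,-.024,-.108):print(c+s*u)
print(rect("wrist",f([(492,200),(600,197),(580,380),(487,383)]),.048,T),rect("wrist",f([(528,229),(586,229),(574,375),(523,375)]),.078,T))
g=ray("wrist",f([(303,225),(486,225)]),.1673-.048+.044,T);print(g.mean(0))
R=d["R"];print(np.degrees(np.arctan2(R[1,1],R[0,1])))
E
```

```text
[0.6054 0.264 ] 0.1534 0.3044 84.5
[0.61115075 0.32372377]
[0.6030997  0.24011049]
[0.59504866 0.15649721]
(array([0.6114, 0.3226]), np.float64(0.1193), np.float64(0.0634), np.float64(175.4)) (array([0.6097, 0.3202]), np.float64(0.0855), np.float64(0.0308), np.float64(176.5))
[0.54919206 0.23630402 0.1633    ]
84.07007812208164
```

```bash
python3 -m crank '[[-0.03,0.075,-0.3,0,20],[-0.03,0.075,-0.55,0,20],[-0.03,0.075,-0.75,0,20],[-0.03,0.075,-0.88,0,20],[-0.03,0.075,-0.94,0,20],[-0.03,0.075,-0.94,0,20],[-0.03,0.075,-0.94,0,20]]'
```

```text
clock: 22.8
tool_pos: [0.6014, 0.2411, 0.0558]
orientation: [[-0.995, 0.101, 0.002], [0.101, 0.995, 0.001], [-0.002, 0.001, -1.0]]
contact_force: [0.1, 0.9, -1.1]
grip_width: 0.0268
gripper_force: 61.6
```

```bash
python3 -m crank '[[0,-0.01,-0.02,0,20],[0,-0.01,-0.033,0,20],[0,-0.01,-0.033,0,20]]'|sed -n '2p;4p'; python3 -m crank '[[0,0,0,0,50],[0,0,0,0,50],[0,0,0,0,50],[0,0,0.3,0,50],[0,0,0.7,0,50],[0,0,0.8,0,50],[0.03,-0.4,0.8,0.01,50],[0.07,-0.9,0.8,0.02,50],[0.07,-0.9,0.8,0.02,50]]'|sed -n 2p;  for i in 1 2; do python3 -m crank '[[0.03,-0.45,0,0.015,55],[0.07,-0.96,0,0.03,55],[0.07,-0.96,0,0.03,55]]'|sed -n 2p; done; python3 -m crank '[[0.03,-0.3,0,0.01,55],[0.06,-0.49,0,0.01,55],[0.06,-0.49,0,0.01,55],[0.06,-0.49,0,0.01,55]]'
```

```text
tool_pos: [0.6015, 0.2401, 0.0516]
contact_force: [0.9, 0.1, 2.1]
tool_pos: [0.6089, 0.1279, 0.1458]
tool_pos: [0.6174, 0.0132, 0.1458]
tool_pos: [0.626, -0.1013, 0.1459]
clock: 25.55
tool_pos: [0.6328, -0.1561, 0.1464]
orientation: [[-0.983, -0.181, -0.001], [-0.181, 0.983, 0.001], [0.001, 0.001, -1.0]]
contact_force: [-0.2, -0.2, 0.4]
grip_width: 0.0549
gripper_force: 0.0
```

```bash
python3 -m crank '[[0.01,0,-0.4,0,55],[0.01,0,-0.75,0,55],[0.01,0,-0.825,0,55],[0.01,0,-0.825,0,55],[0.01,0,-0.825,0,20],[0.01,0,-0.825,0,20],[0.01,0,-0.825,0,20],[0.01,0,-0.825,0,20],[0.01,0,-0.825,0,20]]' 60; python3 -m crank '[[0,0,0.3,0,20],[0,0,0.7,0,20],[0,0,1,0,20],[-0.06,0.4,1,-0.02,20],[-0.1,0.85,1,-0.029,20],[-0.1,0.85,1,-0.029,20]]'; for i in 1 2; do python3 -m crank '[[-0.06,0.45,0,-0.015,20],[-0.1,0.85,0,-0.03,20],[-0.1,0.85,0,-0.03,20]]'|sed -n 2p; done; python3 -m crank '[[0,0,0,0,20],[0,0,0,0,20]]'
python3 - <<'E'
from h import *
o=robot.get_obs();im=robot.grab_frame("wrist");cv2.imwrite("pics/w5.png",cv2.resize(im,(800,600),interpolation=cv2.INTER_CUBIC));np.savez("w5.npz",p=o["tool_pos"],R=o["orientation"])
E
```

```text
clock: 26.68
tool_pos: [0.6347, -0.1578, 0.0482]
orientation: [[-0.984, -0.181, 0.001], [-0.181, 0.984, -0.0], [-0.001, -0.001, -1.0]]
contact_force: [1.9, -0.6, 1.9]
grip_width: 0.0267
gripper_force: 62.4
clock: 27.42
tool_pos: [0.6204, -0.0517, 0.1671]
orientation: [[-0.995, -0.095, -0.003], [-0.095, 0.995, 0.001], [0.003, 0.002, -1.0]]
contact_force: [0.8, 0.1, -1.8]
grip_width: 0.0266
gripper_force: 62.1
tool_pos: [0.6089, 0.049, 0.167]
tool_pos: [0.5976, 0.1501, 0.1671]
clock: 28.42
tool_pos: [0.5985, 0.1468, 0.1674]
orientation: [[-0.995, 0.099, -0.0], [0.099, 0.995, -0.0], [0.0, -0.0, -1.0]]
contact_force: [0.2, -0.4, -1.9]
grip_width: 0.0269
gripper_force: 62.1
```

View pics/w5.png

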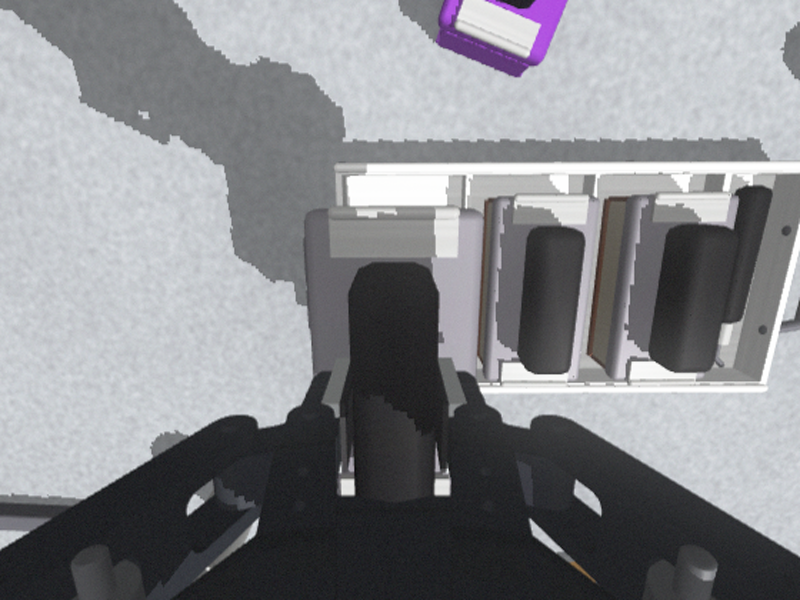

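Both placed blocks are flat in compartments 1 and 2. The held block sits short of slot 3 by about 1 cm in y, so I'll correct that and lower it.

```bash
python3 -m crank '[[-0.03,0.07,-0.3,0,20],[-0.03,0.07,-0.55,0,20],[-0.03,0.07,-0.75,0,20],[-0.03,0.07,-0.88,0,20],[-0.03,0.07,-0.94,0,20],[-0.03,0.07,-0.94,0,20],[-0.03,0.07,-0.94,0,20]]'; python3 -m crank '[[0,-0.01,-0.02,0,20],[0,-0.01,-0.033,0,20],[0,-0.01,-0.033,0,20]]'|sed -n '2p;4p'
```

```text
clock: 29.35
tool_pos: [0.5954, 0.157, 0.056]
orientation: [[-0.995, 0.098, 0.002], [0.098, 0.995, 0.0], [-0.002, 0.001, -1.0]]
contact_force: [0.6, 0.7, -2.2]
grip_width: 0.0268
gripper_force: 62.0
tool_pos: [0.5955, 0.156, 0.0516]
contact_force: [1.3, 0.4, 1.7]
```

```bash
python3 -m crank '[[0,0,0,0,50],[0,0,0,0,50],[0,0,0,0,50],[0,0,0.3,0,50],[0,0,0.7,0,50],[0,0,1,0,50],[0,0,1,0,50]]'|sed -n 2p;  python3 -m crank '[[-0.4,-0.5,0,0,55],[-0.9,-1,0,0,55],[-0.9,-1,0,0,55],[-0.9,-1,0,0,55]]'
python3 - <<'E'
from h import *
im=robot.grab_frame("top");cv2.imwrite("pics/t2.png",cv2.resize(im[60:300,80:480],(800,480),interpolation=cv2.INTER_CUBIC))
E
```

```text
tool_pos: [0.5967, 0.156, 0.1747]
clock: 31.1
tool_pos: [0.484, 0.0345, 0.1699]
orientation: [[-0.995, 0.1, -0.003], [0.1, 0.995, 0.0], [0.003, -0.0, -1.0]]
contact_force: [0.2, -0.7, -0.1]
grip_width: 0.0549
gripper_force: 0.0
```

View pics/t2.png

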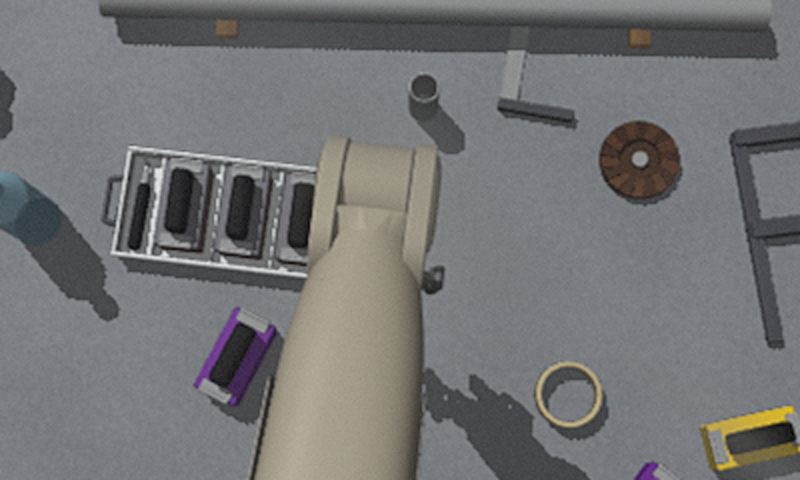

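The picture shows the three blocks evenly spaced in their compartments, with grips at (180,200), (240,207) and (300,215). The third landed at the same height as the second, and the arm is clear of everything.

```bash
python3 -c "
from rig import robot
print(robot.hand_in())"
```

```text
the job is handed in; nothing more can be done
None
```

The job is handed in: I squeezed all three blocks 8 mm (17.1 N firm, 8.9 N medium, 3.2 N soft) and laid them foam side down in the tray, firm beside the deburring tool, then medium, then soft; robot clock about 31 s.

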